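Slide a board carrier under the guard into a sprung test contact

ROBOT

A 6-joint arm with a two-finger parallel gripper is mounted at the origin on the work surface. World frame = base frame: x ahead of the robot, y to its left, z up, the work surface at z = 0. Lengths are in m, angles in rad, forces in N, time in s.
With the tool pointing down it reaches from about 0.35 to 0.925 m from the base axis. Payload 6.4 kg.
Tool frame: the origin (TCP) lies midway between the tips of the shut fingers; the grasp point (between the pads) lies 19 mm behind it; z points along the fingers, y is the line along which they close (so a half turn about z gives the same grasp; the last joint's range is limited). The gripper opens to 85 mm and grips with 20 to 120 N. Pads are 22 mm wide; open, the fingers measure 114 mm over their backs; the gripper's body (76 mm by 85 mm) begins 54 mm behind the grasp point. The pads swing forward as they close: fully open they stand 13 mm farther back than shut.
Start: joints at [0.962, 0.245, 1.558, -0, 1.339, -0.174], TCP at [0.274, 0.59, 0.203] pointing down, gripper open.
Joint ranges: [-3.13, 3.13], [-1.02, 2.26], [0.13, 2.54], [-0.95, 4.09], [0.21, 2.88], [-2.74, 2.74]. Speed limits (rad/s): [2.57, 2.57, 3.14, 3.14, 3.14, 3.14].

INTERFACE

Orientations are given as a rotation vector (axis times angle).
In Python, from plant import observe, imaging, job gives the robot as it stands.
- The arm moves only by the tool drive_tool, never from a script. Its argument "series" is a list of rows, each a list of 3 entries, a list of its own where there are three numbers: the shift along the tool's x, y, z normalised to -1 to 1, where 1 is 0.06 m, then the turn, a rotation vector about the tool's x, y, z normalised to -1 to 1, where 1 is 4 degrees, then the opening, from 0 (shut) to 1 (fully open). A call has 1 to 20 rows; each row shifts and turns the commanded pose from where the row before left it, along the tool's axes as they then stand; what a row does not reach is not made up. A row lasts 1/8 s, in which the tool goes at most 62.5 mm and 10.7 degrees, less where a joint would pass 70% of its speed; a pose out of reach is approached as far as the arm can. A call with a number of a shift or a turn outside -1 to 1 is refused whole. A call with a gripper value outside its range is refused whole. The fingers move at their own pace and stop on an object; the grip force is fixed at half the most. Time passes only in rows, so rows that do not move let the fingers close. It gives the time, the measured TCP pose, the force, the opening and the grip force at its end, in the units of the state.
- observe(): the state, without advancing time (a new reading comes with each control period).
- imaging.grab_frame(name): name is "side" or "top" or "wrist"; returns the picture (420x560x3 uint8, blue, green, red); there is no depth.
- imaging.camera_params(name): a dict with "vertical_fov" (degrees; the focal length in pixels is half the picture's height over the tangent of half this angle, whatever the lens; pixels are square), "cx", "cy" (the principal point, pixels), "T" (4x4, takes a point from camera to world coordinates); the wrist camera has in their place "tool_from_camera" (4x4, takes a point from camera to tool coordinates, whose origin is the TCP and whose axes are the flange's). Camera axes: x right, y up, looking along -z (the intrinsics and any distortion apply to the point x, -y, -z); pixel columns grow to the right and rows downward; lengths in m; the calibration is good to about 2 mm. A picture is of the moment at which its call begins: read the wrist's pose just before it. camera_params takes no time and is no camera call.
- job.job_done(): hands the job in; it is judged then, once.
The state is a dict: "time": time; "joints": joint angles; "qd": joint speeds; "tau": joint torques, N m; "eef_pos": TCP position; "eef_rot": TCP orientation; "contact_force": force on the tool from outside, world axes, zero at the start; "ft_torque": the same for the moment, N m; "width": finger opening in m; "grip_force": force on a finger pad.
Only numpy, scipy, OpenCV 4.12 (cv2) and the standard library are available. Lean on these libraries where they do the work, as an engineer would, in place of code of your own. Each camera call takes 0.05 s, during which the arm holds its last target. There are 200 camera calls.

TASK

Slide the carrier with the green board along the cross lane until it stands in line with the entry lane, then push it in gently under the clear guard, against the sprung red contact bar, until both orange keepers have snapped in behind it and hold it there. Keep the carrier flat on the plate, do not ram the contact bar to the end of its travel, and leave the red-board carrier, the bottle and the tip stand alone.

Things in the scene. Friction and masses are not known exactly. Their poses are not given: they have to be found in the camera images.
- station: Fixed steel plate 8 mm thick, two lanes forming a T. Origin: bench level, under the junction's centre; x along the entry lane (away from robot), y along the cross lane, z up. Station mm below, z from the bench. Cross lane: y -235 to 235, ends open, black rails 12 high (to z 20), inner faces x = -41.5 and 41.5, 12 thick. The near rail is absent for |y| < 36, so a tool can push in there.
- entry (a point): Mouth of the entry lane on the plate, at station (55, 0, 8) mm. Far rail of the cross lane absent for |y| < 54.5; a funnel 18 high narrows from |y| 54.5 at x 41.5 to 46.5 at x 57. Then the lane, 93 wide, between aluminium rails 21.5 thick, tops at z 26, on to x 190; a grey block (to z 38) behind the contact bar from x 193.
- guard (a point): Middle of the front edge (yellow) of the clear guard, underside: station (74, 0, 72) mm. Fixed flat plate 5 thick over the entry lane, x 74 to 150, |y| < 84, on 12 mm posts at x 80 and 142, |y| 76. The carrier passes beneath; its rear face ends 18 mm behind this edge, so the pushing tool must lean about 30 to 45 degrees, tip forward (low, tips 8 to 12 mm above the plate), to follow it.
- home (a point): Where the carrier's origin must end: station (131.6, 0, 8) mm, on the plate. The rear face is then at x 91.6, pressed back by the contact bar onto the two keepers' free ends.
- carrier: Black carrier with GREEN board, loose, 80 (x) by 90 (y) by 22 mm high, board parts 8 mm higher, 0.28 to 0.56 kg, slick (friction 0.24 to 0.36). Origin: centre of underside (z 8 mm). x axis along the station's x within 1 degree; the two +x corners chamfered. Starts in the cross lane, 110 to 135 mm to either side of the junction. Pushed on its outer side face, then on its rear face.
- reject: The same carrier with a RED board, in the other half of the cross lane, 110 to 135 mm from the junction. Bystander. Origin: centre of its underside.
- keeper_left (a joint): Orange leaf on the +y rail of the entry lane, rad. 32 mm long, z 13 to 23, pivot at station (60, 48.5), free end at x 92. 0: sprung in, end 7 mm into the lane. The passing carrier presses it aside (about 0.17); it snaps back to 0 behind the carrier once the rear face passes x 92 (carrier origin x 132). 2 N at its end at first, 3.3 N pressed aside.
- keeper_right (a joint): Mirror image of keeper_left, on the -y rail of the entry lane, rad. 0: sprung in; about 0.17 while the carrier is beside it.
- contact_bar (a joint): Red sprung bar with brass contacts at the lane's far end, 70 wide, z 14 to 28; travel in m, grows to +x. 0: near face at station x 166.6 mm (touched at carrier origin x 126.6). 4 N at first, 6 N at 0.0055 where the keepers snap, 8 N at its end, 0.012; must stay under 0.011. About 0.005 when the keepers hold the carrier. The whole push takes 4 to 18 N.
- bottle: Pink dispenser bottle with a steel cap, 48 diameter, 122 high, on the bench beside the entry lane. Bystander. Origin: centre of its underside.
- tipstand: Black soldering-tip stand with a yellow sponge, 75 by 60 by 31 high, on the bench on the lane's other side. Bystander. Origin: centre of its underside.
Not all that is in view belongs to the job. Leave any blue or turquoise look-alike of the carrier alone.

How it is judged:
By the outcome, as a careful person would: the job done as asked, in the order asked, and still so for the second after the job is handed in, with the robot touching nothing.
It also fails if it takes over 70 s, if anything falls off the work surface, if the arm or the gripper's body presses on something with over 40 N, if the wrist force passes 120 N, or if a joint passes its speed limit or range.

## Working session

There is one attempt and no reset: what is moved stays moved. The work goes in short steps, Python scripts to look and compute and a tool call to move; the robot and the scene stay as the last step left them, time stands still between calls to the robot, and variables do not carry over. Pictures are saved under pics/ and viewed, at most 10 in all, crops included, and the job is handed in when it is done.

Besides the shell and the picture viewer there is one more tool, called after "Request:" as name(argument=value, ...), one argument or row to a line, values as JSON. drive_tool: Moves the arm, as the interface text tells. Scaled input: -1 to 1 covers 0.06 m each way for a shift and 4 degrees each way for a turn. Its arguments: {"type":"object","properties":{"series":{"type":"array"}},"required":["series"]}

```bash
mkdir -p pics; ls; python3 - <<'E'
from plant import observe, imaging, job
import cv2,json
s=observe();print(s)
for n in("top","side"):
    im=imaging.grab_frame(n);cv2.imwrite(f"pics/{n}0.png",im)
    p=imaging.camera_params(n);print(n,p)
p=imaging.camera_params("wrist");print(p)
E
```

```text
pics
{'time': 0.0, 'joints': array([ 9.61892640e-01,  2.45806948e-01,  1.55901923e+00,  1.15789529e-05,
        1.33870535e+00, -1.74088026e-01]), 'qd': array([ 0.0002199 ,  0.00079328,  0.00026117, -0.00333648,  0.00030323,
        0.00060244]), 'tau': array([-1.37237063e-05, -4.29502988e+01, -3.26131654e+01, -2.10094395e-04,
        5.28433244e-03, -1.17330551e-06]), 'eef_pos': array([0.27343607, 0.58901162, 0.20188213]), 'eef_rot': array([-6.77481031e-01, -3.06690441e+00,  2.80771853e-03]), 'contact_force': array([ 0.75615757,  0.61253057, -0.70135896]), 'ft_torque': array([-0.01851458, -0.00555695, -0.04700029]), 'grip_force': 0.0, 'width': 0.08562562132976313}
top {'vertical_fov': 48.37732442830594, 'cx': 284.9063294114656, 'cy': 208.04011239034665, 'T': array([[ 0.00592765,  0.98195548, -0.18901932,  0.51691528],
       [-0.99994697,  0.00741249,  0.00714952,  0.02015573],
       [ 0.00842162,  0.18896692,  0.98194734,  0.84986899],
       [ 0.        ,  0.        ,  0.        ,  1.        ]])}
side {'vertical_fov': 46.191647479030536, 'cx': 274.10931386715157, 'cy': 213.0894809267411, 'T': array([[-0.94738596,  0.24332673, -0.20797104,  0.48094205],
       [-0.32006609, -0.7116133 ,  0.62543122,  0.56197008],
       [ 0.00418917,  0.65908923,  0.75205308,  0.71028625],
       [ 0.        ,  0.        ,  0.        ,  1.        ]])}
{'vertical_fov': 59.96484600734945, 'cx': 284.46355594164345, 'cy': 209.8090646181743, 'tool_from_camera': array([[ 8.35547196e-04,  9.54387474e-01,  2.98569677e-01,
         7.57183158e-02],
       [ 9.99999540e-01, -9.38378488e-04,  2.01058141e-04,
         6.65228331e-04],
       [ 4.72058733e-04,  2.98569372e-01, -9.54387818e-01,
        -1.70675825e-01],
       [ 0.00000000e+00,  0.00000000e+00,  0.00000000e+00,
         1.00000000e+00]])}
```

View pics/top0.png

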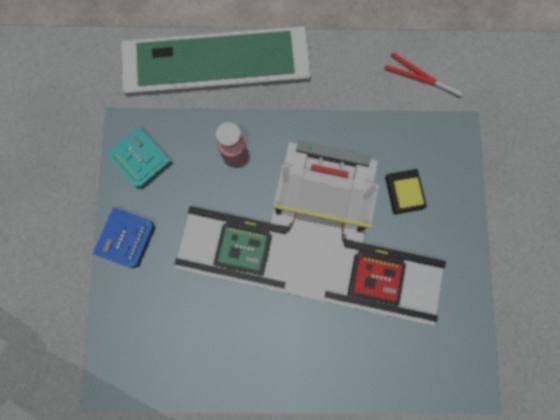

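View pics/side0.png

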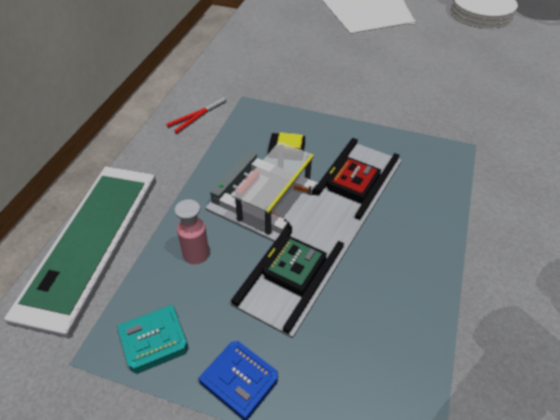

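The top view shows the green carrier at about (243,250) in the +y half and the red one at (378,279). The yellow guard edge runs (275,205)–(372,225). The side view agrees.

```bash
cat > h.py <<'E'
import numpy as np, cv2
from scipy.spatial.transform import Rotation as R
from plant import observe, imaging
def cam(n,s=None):
    p=imaging.camera_params(n)
    if n=="wrist":
        W=np.eye(4);W[:3,:3]=R.from_rotvec(s["eef_rot"]).as_matrix();W[:3,3]=s["eef_pos"];T=W@p["tool_from_camera"]
    else: T=p["T"]
    return 210/np.tan(np.radians(p["vertical_fov"])/2),p["cx"],p["cy"],T
def proj(c,P):
    f,cx,cy,T=c;q=(np.atleast_2d(P)-T[:3,3])@T[:3,:3]
    return np.c_[cx+f*q[:,0]/-q[:,2],cy+f*-q[:,1]/-q[:,2]]
def ray(c,uv,z):
    f,cx,cy,T=c;uv=np.atleast_2d(uv)
    d=np.c_[(uv[:,0]-cx)/f,-(uv[:,1]-cy)/f,-np.ones(len(uv))]@T[:3,:3].T
    return T[:3,3]+d*((z-T[2,3])/d[:,2])[:,None]
E
python3 - <<'E'
from h import *
im=cv2.imread("pics/top0.png")[130:330,170:450]
cv2.imwrite("pics/crop.png",cv2.resize(im,None,fx=2.85,fy=2.85,interpolation=cv2.INTER_CUBIC))
E
```

```text
(no output)
```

View pics/crop.png

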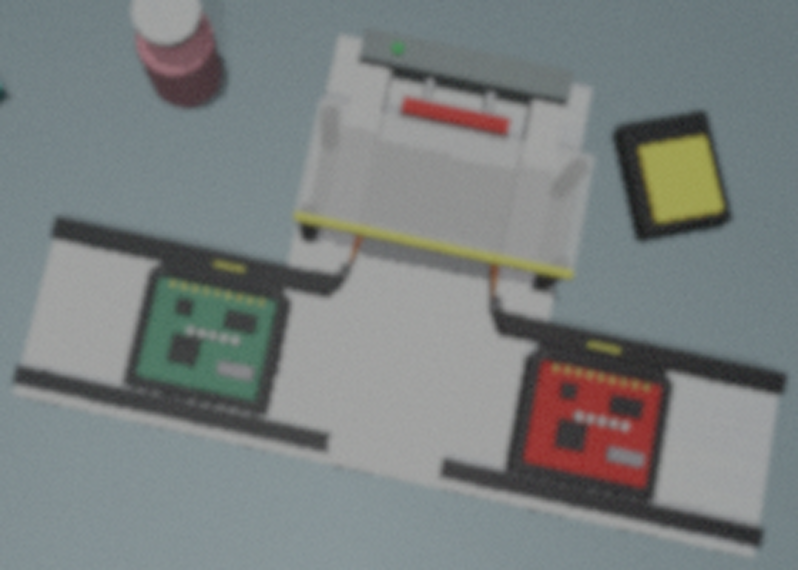

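The crop shows both carriers in the lane. It also gives the rail corners: near-rail gap (328,434)/(445,460), far-rail outer ends (56,217)/(785,374), and yellow edge ends (296,214)/(573,274).

```bash
python3 - <<'E'
from h import *
from scipy.optimize import least_squares
pts=[((17,366),(-41.5,235,20)),((763,530),(-41.5,-235,20)),((328,434),(-41.5,36,20)),((445,460),(-41.5,-36,20)),
((56,217),(53.5,235,20)),((785,374),(53.5,-235,20)),((296,214),(74,84,74)),((573,274),(74,-84,74))]
uv=np.array([p[0] for p in pts])/2.85+[170,130]; S=np.array([p[1] for p in pts])/1000
c=cam("top")
def W(p,S): 
    a=p[2];return np.c_[p[0]+np.cos(a)*S[:,0]-np.sin(a)*S[:,1],p[1]+np.sin(a)*S[:,0]+np.cos(a)*S[:,1],S[:,2]]
r=least_squares(lambda p:(proj(c,W(p,S))-uv).ravel(),[.5,0,0],loss="soft_l1")
p=r.x;print("station",p,np.degrees(p[2]));print((proj(c,W(p,S))-uv).round(1).tolist())
np.save("st.npy",p)
im=cv2.imread("pics/top0.png");hsv=cv2.cvtColor(im,cv2.COLOR_BGR2HSV)
a=p[2];Rm=np.array([[np.cos(a),np.sin(a)],[-np.sin(a),np.cos(a)]])
for n,m in(("green",cv2.inRange(hsv,(60,80,40),(85,255,255))),("red",cv2.inRange(hsv,(0,150,60),(8,255,255))|cv2.inRange(hsv,(172,150,60),(180,255,255)))):
    m[:215]=0;m[:,:180]=0;m[:,450:]=0
    k=max(cv2.findContours(cv2.morphologyEx(m,cv2.MORPH_CLOSE,np.ones((9,9))),0,2)[0],key=cv2.contourArea)
    q=cv2.minAreaRect(k);w=ray(c,q[0],.030);print(n,q,w,"st",Rm@(w[0,:2]-p[:2]))
c=cam("side")
print("side proj",proj(c,W(p,np.array([[.074,.084,.074],[.074,-.084,.074],[-.0415,.036,.02]]))))
E
```

```text
station [ 0.57809967 -0.03202489 -0.20794611] -11.91443428874863
[[-0.2, -0.8], [0.6, -0.6], [0.7, -0.5], [-0.1, -0.8], [-0.4, -0.1], [1.0, 0.5], [-1.0, 1.9], [-0.5, 1.9]]
green ((241.96469116210938, 249.15882873535156), (41.433712005615234, 33.29882049560547), 12.528807640075684) [[0.60068809 0.08910608 0.03      ]] st [-0.00290577  0.12318485]
red ((377.6823425292969, 278.42938232421875), (43.38609313964844, 35.03427505493164), 12.528807640075684) [[ 0.55133887 -0.14784384  0.03      ]] st [-0.00227339 -0.11884865]
side proj [[267.69348587 212.39873561]
 [312.9946532  155.7693268 ]
 [337.36230783 239.97647318]]
```

```bash
cat >> h.py <<'E'
P=np.load("st.npy") if __import__("os").path.exists("st.npy") else None
def st2w(v):
    a=P[2];return np.array([P[0]+np.cos(a)*v[0]-np.sin(a)*v[1],P[1]+np.sin(a)*v[0]+np.cos(a)*v[1],v[2]])
def w2st(w):
    a=P[2];d=np.asarray(w)[:2]-P[:2];return np.array([np.cos(a)*d[0]+np.sin(a)*d[1],-np.sin(a)*d[0]+np.cos(a)*d[1],w[2]])
def Rt(lean):  # tool x towards -station x, z down, tip leaning forward
    z=np.array([np.sin(lean),0,-np.cos(lean)]);x=np.array([-np.cos(lean),0,-np.sin(lean)])
    return R.from_euler("z",P[2]).as_matrix()@np.c_[x,np.cross(z,x),z]
def plan(tgts,lean,s=None):
    s=s or observe();R0=R.from_rotvec(s["eef_rot"]).as_matrix();R1=Rt(np.radians(lean))
    print("at st mm",(w2st(s["eef_pos"])*1000).round(1),"t",s["time"],"F st",(R.from_euler("z",-P[2]).apply(s["contact_force"])).round(1))
    print("turn (4deg)",(np.degrees(R.from_matrix(R0.T@R1).as_rotvec())/4).round(3))
    p=s["eef_pos"]
    for t in tgts:
        w=st2w(np.array(t)/1000);print(t,"shift(60mm)",((w-p)@R1/.06).round(3));p=w
E
python3 - <<'E'
from h import *
plan([(-1,222,200),(-1,222,20)],0)
E
```

```text
at st mm [-426.3  544.8  202. ] t 0.1 F st [-0.8  0.5 -0.7]
turn (4deg) [-0.024 -0.006 -3.249]
(-1, 222, 200) shift(60mm) [-7.088 -5.38   0.033]
(-1, 222, 20) shift(60mm) [0. 0. 3.]
```

Request:
drive_tool(
  series=[
    [[0,0,0],[0,0,-0.65],0],
    [[0,0,0],[0,0,-0.65],0],
    [[0,0,0],[0,0,-0.65],0],
    [[0,0,0],[0,0,-0.65],0],
    [[0,0,0],[0,0,-0.65],0],
    [[-0.59,-0.448,0],[0,0,0],0],
    [[-0.59,-0.448,0],[0,0,0],0],
    [[-0.59,-0.448,0],[0,0,0],0],
    [[-0.59,-0.448,0],[0,0,0],0],
    [[-0.59,-0.448,0],[0,0,0],0],
    [[-0.59,-0.448,0],[0,0,0],0],
    [[-0.59,-0.448,0],[0,0,0],0],
    [[-0.59,-0.448,0],[0,0,0],0],
    [[-0.59,-0.448,0],[0,0,0],0],
    [[-0.59,-0.448,0],[0,0,0],0],
    [[-0.59,-0.448,0],[0,0,0],0],
    [[-0.59,-0.448,0],[0,0,0],0],
    [[0,0,0],[0,0,0],0],
  ],
)

```text
time: 2.35
eef_pos: [0.6241, 0.1838, 0.2023]
eef_rot: [-0.332, -3.123, 0.001]
contact_force: [-1.7, 0.3, -0.1]
width: 0.0004
grip_force: 0.0
```

```bash
python3 - <<'E'
from h import *
plan([(-1,222,60),(-1,222,20)],0)
s=observe();im=imaging.grab_frame("wrist");cv2.imwrite("pics/w1.png",im)
E
```

```text
at st mm [  0.4 220.6 202.3] t 2.35 F st [-1.8 -0.1 -0.1]
turn (4deg) [-0.008 -0.009 -0.054]
(-1, 222, 60) shift(60mm) [0.024 0.023 2.371]
(-1, 222, 20) shift(60mm) [0.    0.    0.667]
```

View pics/w1.png

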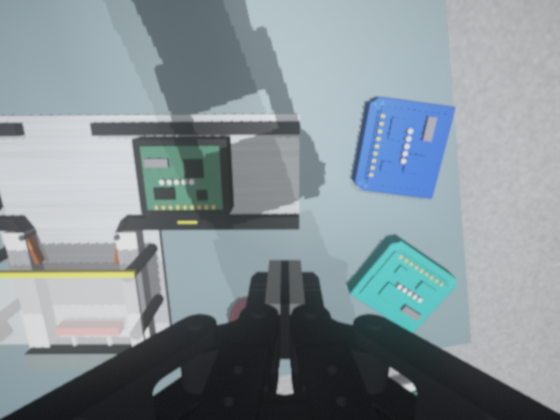

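The wrist view shows the green carrier at (135–232,137–212), rail ends at column 299 and the near rail's gap end at (92,134). I check the station pose against it.

```bash
python3 - <<'E'
from h import *
s=observe();c=cam("wrist",s)
for uv,z,e in (((299,134),.02,(-41.5,235)),((92,134),.02,(-41.5,36)),((299,229),.02,(53.5,235)),((299,217),.02,(41.5,235)),((135,274),.074,(74,84)),((232,175),.03,"carrier outer face"),((134,175),.03,"inner face")):
    print((w2st(ray(c,uv,z)[0])*1000).round(1),e)
E
```

```text
[-42.1 236.1  20. ] (-41.5, 235)
[-42.3  38.6  20. ] (-41.5, 36)
[ 54.4 237.1  20. ] (53.5, 235)
[ 41.3 237.   20. ] (41.5, 235)
[77.9 86.  74. ] (74, 84)
[ -4.5 171.9  30. ] carrier outer face
[-4.6 77.9 30. ] inner face
```

Request:
drive_tool(
  series=[
    [[0,0,0.6],[0,0,0],0],
    [[0,0,0.6],[0,0,0],0],
    [[0,0,0.6],[0,0,0],0],
    [[0.02,0.02,0.5],[0,0,-0.05],0],
    [[0,0,0],[0,0,0],0],
  ],
)

```text
time: 3.02
eef_pos: [0.6186, 0.1885, 0.0618]
eef_rot: [-0.317, -3.119, 0.002]
contact_force: [-1.0, 0.1, 0.4]
width: 0.0
grip_force: 0.0
```

```bash
python3 - <<'E'
from h import *
w=st2w((0,.001,0));P[:2]=w[:2];np.save("st.npy",P)
plan([(0,222,60),(0,222,19),(0,70,19),(0,59.5,19)],0)
E
```

```text
at st mm [ -5.9 223.1  61.8] t 3.025 F st [-1.  -0.1  0.4]
turn (4deg) [-0.029 -0.094  0.073]
(0, 222, 60) shift(60mm) [-0.099 -0.019  0.03 ]
(0, 222, 19) shift(60mm) [0.    0.    0.683]
(0, 70, 19) shift(60mm) [ 0.    -2.533  0.   ]
(0, 59.5, 19) shift(60mm) [-0.    -0.175  0.   ]
```

Request:
drive_tool(
  series=[
    [[-0.1,-0.02,0.35],[0,-0.05,0.03],0],
    [[0,0,0.35],[0,0,0],0],
    [[0,0,0],[0,0,0],0],
    [[0,-0.25,0],[0,0,0],0],
    [[0,0,0],[0,0,0],0],
  ],
)

```text
time: 3.65
eef_pos: [0.625, 0.1694, 0.0238]
eef_rot: [0.326, 3.12, -0.0]
contact_force: [0.1, -0.1, -0.3]
width: 0.0001
grip_force: 0.0
```

```bash
python3 - <<'E'
from h import *
plan([(0,70,19),(0,59.5,19)],0)
E
```

```text
at st mm [  4.3 205.8  23.8] t 3.65 F st [ 0.2 -0.  -0.3]
turn (4deg) [0.003 0.067 0.   ]
(0, 70, 19) shift(60mm) [ 0.072 -2.263  0.081]
(0, 59.5, 19) shift(60mm) [-0.    -0.175  0.   ]
```

Request:
drive_tool(
  series=[
    [[0.04,-0.1,0.05],[0,0.03,0],0],
    [[0.03,-0.1,0.02],[0,0.03,0],0],
    [[0,-0.1,0],[0,0,0],0],
    [[0,-0.12,0],[0,0,0],0],
    [[0,-0.15,0],[0,0,0],0],
    [[0,-0.15,0],[0,0,0],0],
    [[0,-0.15,0],[0,0,0],0],
    [[0,-0.15,0],[0,0,0],0],
    [[0,-0.15,0],[0,0,0],0],
    [[0,-0.15,0],[0,0,0],0],
    [[0,-0.15,0],[0,0,0],0],
    [[0,-0.15,0],[0,0,0],0],
    [[0,-0.15,0],[0,0,0],0],
    [[0,-0.12,0],[0,0,0],0],
    [[0,-0.08,0],[0,0,0],0],
    [[0,0,0],[0,0,0],0],
  ],
)

```text
time: 5.65
eef_pos: [0.5962, 0.0555, 0.0188]
eef_rot: [-0.324, -3.124, -0.0]
contact_force: [-0.4, -0.4, 1.2]
width: 0.0
grip_force: 0.0
```

```bash
cat > m.py <<'E'
from h import *
import sys
im=imaging.grab_frame("top");cv2.imwrite(f"pics/{sys.argv[1]}.png",im)
hsv=cv2.cvtColor(im,cv2.COLOR_BGR2HSV);m=cv2.inRange(hsv,(60,80,40),(85,255,255));m[:150]=0;m[:,:180]=0;m[:,400:]=0
k=max(cv2.findContours(cv2.morphologyEx(m,cv2.MORPH_CLOSE,np.ones((9,9))),0,2)[0],key=cv2.contourArea)
q=cv2.minAreaRect(k);w=ray(cam("top"),q[0],.030)[0];print(np.round(q[0],1),np.round(q[1],1),q[2],"green st mm",(w2st(w)*1000).round(1))
E
python3 - <<'E'
from h import *
plan([(0,59.5,19)],0)
E
python3 m.py t2
```

```text
at st mm [-0.3 88.3 18.8] t 5.65 F st [-0.3 -0.5  1.2]
turn (4deg) [ 0.    -0.01   0.015]
(0, 59.5, 19) shift(60mm) [-0.006 -0.481 -0.003]
[232.1 262.6] [24.7  3.1] 14.743562698364258 green st mm [-29.4 133.6  30. ]
```

```bash
python3 - <<'E'
from h import *
im=imaging.grab_frame("side");cv2.imwrite("pics/s2.png",cv2.resize(im[120:340,180:460],None,fx=2.5,fy=2.5))
E
```

```text
(no output)
```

View pics/s2.png

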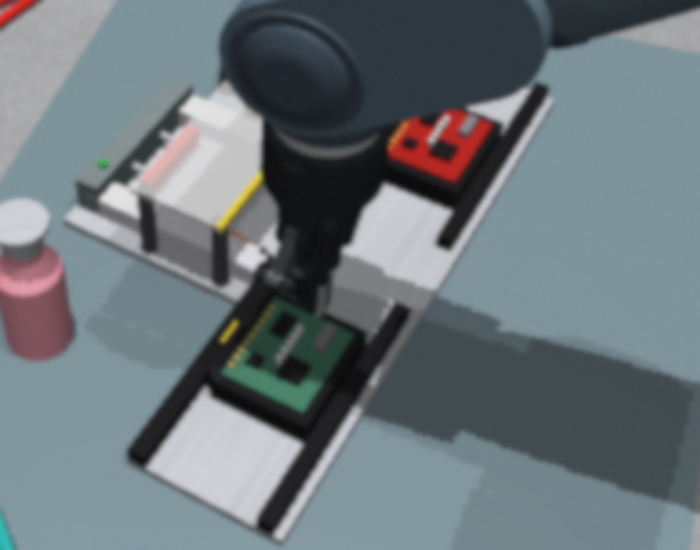

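```bash
python3 - <<'E'
from h import *
s=observe();c=cam("side")
print(s["eef_pos"],s["joints"],s["width"],s["time"]);print("tcp px",proj(c,s["eef_pos"]))
for f,x0 in(("pics/side0.png",None),("now",1)):
    im=cv2.imread(f) if not x0 else imaging.grab_frame("side")
    hsv=cv2.cvtColor(im,cv2.COLOR_BGR2HSV);m=cv2.inRange(hsv,(60,80,40),(82,255,255));m[:200]=0;m[:,:240]=0;m[300:]=0;m[:,400:]=0
    k=max(cv2.findContours(cv2.morphologyEx(m,cv2.MORPH_CLOSE,np.ones((9,9))),0,2)[0],key=cv2.contourArea)
    q=cv2.minAreaRect(k);print(q,w2st(ray(c,q[0],.03)[0]))
print([w2st(ray(c,u,.02)[0]).round(3).tolist() for u in((342,244),(308,240),(286,331))], "gap end, tip?, near end")
E
```

```text
[0.59628971 0.05583786 0.01882018] [-9.58500533e-02  3.58668563e-01  1.78798491e+00  2.04534002e-04
  9.95542622e-01 -1.46030989e+00] -0.00013264063696460414 5.75
tcp px [[302.61799754 251.71513559]]
((294.7264404296875, 261.14410400390625), (37.73468017578125, 42.56655502319336), 32.47119140625) [-0.00182458  0.12066242  0.03      ]
((294.41571044921875, 261.13482666015625), (37.523921966552734, 41.551910400390625), 32.0053825378418) [-0.00136317  0.12091459  0.03      ]
[[-0.052, 0.039, 0.02], [0.003, 0.062, 0.02], [-0.051, 0.236, 0.02]] gap end, tip?, near end
```

```bash
python3 - <<'E'
from h import *
s=observe();im=imaging.grab_frame("wrist");c=cam("wrist",s)
print(proj(c,s["eef_pos"]))
t=imaging.grab_frame("top");print(proj(cam("top"),s["eef_pos"]))
cv2.imwrite("pics/w3.png",np.hstack([cv2.resize(im,(400,300)),cv2.resize(t[130:340,160:440],(400,300))]))
E
```

```text
[[283.43799356 251.40793968]]
[[261.0846721  252.41584001]]
```

View pics/w3.png

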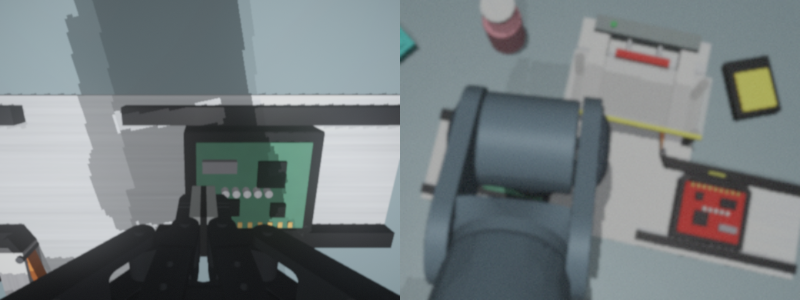

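The wrist view shows the fingertips at about (203,185) in the left panel, over the carrier (185–323) and not beside it. The carrier has not moved, so the real tip is higher than the reported z suggests. I'll go back up and over, then find the plate height by a gentle touch.

Request:
drive_tool(
  series=[
    [[0,0,-0.5],[0,0,0],0],
    [[0,0,-0.3],[0,0,0],0],
    [[0,0.44,0],[0,0,0],0],
    [[0,0.44,0],[0,0,0],0],
    [[0,0.44,0],[0,0,0],0],
    [[0,0.44,0],[0,0,0],0],
    [[0,0.4,0],[0,0,0],0],
    [[0,0,0],[0,0,0],0],
    [[0,0,0.4],[0,0,0],0],
    [[0,0,0.4],[0,0,0],0],
    [[0,0,0],[0,0,0],0],
  ],
)

```text
time: 7.28
eef_pos: [0.6208, 0.1817, 0.0165]
eef_rot: [-0.324, -3.119, 0.002]
contact_force: [0.0, 0.4, -0.2]
width: 0.0004
grip_force: 0.0
```

```bash
python3 - <<'E'
from h import *
plan([(0,218,19)],0)
s=observe();im=imaging.grab_frame("side");cv2.imwrite("pics/s4.png",cv2.resize(im[200:350,200:360],None,fx=3.5,fy=3.5))
for z in(0,.01,.02,.03,.04):print(z,(proj(cam("side"),s["eef_pos"]+[0,0,z])-[200,200])*3.5)
E
```

```text
at st mm [ -2.4 216.9  16.5] t 7.275 F st [-0.   0.4 -0.2]
turn (4deg) [-0.026 -0.078  0.011]
(0, 218, 19) shift(60mm) [-0.039  0.018 -0.042]
0 [[229.50905527 379.40130046]]
0.01 [[229.31388374 368.07113018]]
0.02 [[229.11491777 356.52068366]]
0.03 [[228.91204562 344.74347408]]
0.04 [[228.70515112 332.73275738]]
```

View pics/s4.png

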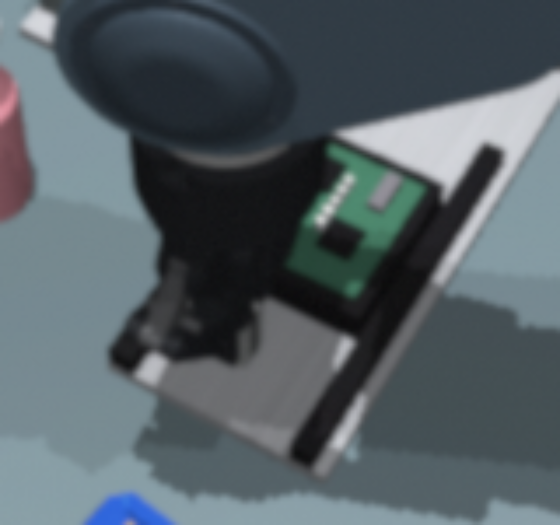

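Request:
drive_tool(
  series=[
    [[-0.03,0.02,0.06],[0,-0.07,0],0],
    [[0,0,0.04],[0,0,0],0],
    [[0,0,0.03],[0,0,0],0],
    [[0,0,0],[0,0,0],0],
    [[0,0,0],[0,0,0],0],
  ],
)

```text
time: 7.95
eef_pos: [0.6249, 0.1834, 0.0111]
eef_rot: [0.323, 3.121, -0.001]
contact_force: [-0.6, -0.7, -0.2]
width: -0.0004
grip_force: 0.0
```

Request:
drive_tool(
  series=[
    [[0,0,0.05],[0,0,0],0],
    [[0,0,0],[0,0,0],0],
    [[0,0,0],[0,0,0],0],
  ],
)

```text
time: 8.32
eef_pos: [0.6248, 0.1834, 0.0079]
eef_rot: [0.323, 3.121, -0.001]
contact_force: [0.6, -0.4, -0.3]
width: -0.0002
grip_force: 0.0
```

Request:
drive_tool(
  series=[
    [[0,0,0.05],[0,0,0],0],
    [[0,0,0],[0,0,0],0],
  ],
)

```text
time: 8.57
eef_pos: [0.6246, 0.1833, 0.0046]
eef_rot: [0.323, 3.121, -0.001]
contact_force: [0.2, -0.0, -0.3]
width: 0.0001
grip_force: 0.0
```

Request:
drive_tool(
  series=[
    [[0,0,0.03],[0,0,0],0],
    [[0,0,0],[0,0,0],0],
  ],
)

```text
time: 8.82
eef_pos: [0.6247, 0.1834, 0.003]
eef_rot: [0.323, 3.121, -0.001]
contact_force: [-1.6, -0.1, -0.2]
width: -0.0
grip_force: 0.0
```

Request:
drive_tool(
  series=[
    [[0,0,0.03],[0,0,0],0],
    [[0,0,0],[0,0,0],0],
  ],
)

```text
time: 9.07
eef_pos: [0.6247, 0.1834, 0.0012]
eef_rot: [0.323, 3.121, -0.001]
contact_force: [1.0, 0.5, -0.7]
width: 0.0001
grip_force: 0.0
```

Request:
drive_tool(
  series=[
    [[0,0,0.05],[0,0,0],0],
    [[0,0,0],[0,0,0],0],
  ],
)

```text
time: 9.32
eef_pos: [0.6246, 0.1833, -0.002]
eef_rot: [0.323, 3.121, -0.001]
contact_force: [-0.4, -0.7, 0.2]
width: -0.0001
grip_force: 0.0
```

Request:
drive_tool(
  series=[
    [[0,0,0.035],[0,0,0],0],
    [[0,0,0],[0,0,0],0],
  ],
)

```text
time: 9.57
eef_pos: [0.6247, 0.1834, -0.004]
eef_rot: [0.323, 3.121, -0.001]
contact_force: [-0.8, -0.0, -0.3]
width: -0.0
grip_force: 0.0
```

Request:
drive_tool(
  series=[
    [[0,0,0.03],[0,0,0],0],
    [[0,0,0],[0,0,0],0],
  ],
)

```text
time: 9.82
eef_pos: [0.6248, 0.1834, -0.0057]
eef_rot: [0.323, 3.121, -0.001]
contact_force: [-0.3, 0.5, -1.0]
width: -0.0002
grip_force: 0.0
```

Request:
drive_tool(
  series=[
    [[0,0,0.03],[0,0,0],0],
    [[0,0,0],[0,0,0],0],
  ],
)

```text
time: 10.07
eef_pos: [0.6248, 0.1834, -0.0075]
eef_rot: [0.323, 3.121, -0.001]
contact_force: [0.0, -0.3, 0.2]
width: 0.0
grip_force: 0.0
```

```bash
python3 - <<'E'
from h import *
s=observe();im=imaging.grab_frame("side");w=imaging.grab_frame("wrist")
cv2.imwrite("pics/s5.png",np.hstack([cv2.resize(im[240:340,220:320],(400,400),interpolation=2),cv2.resize(w[200:340,214:354],(400,400))]))
for z in(0,.01,.02):print(z,(proj(cam("side"),s["eef_pos"]+[0,0,z])-[220,240])*4,(proj(cam("wrist",s),s["eef_pos"]+[0,0,z])-[214,200])*2.857)
E
```

```text
0 [[172.25403682 304.27916656]] [[198.37790701 146.88359598]]
0.01 [[171.94144021 291.90803742]] [[198.17256761 171.18649231]]
0.02 [[171.62290311 279.30181101]] [[197.9436996 198.274113 ]]
```

View pics/s5.png

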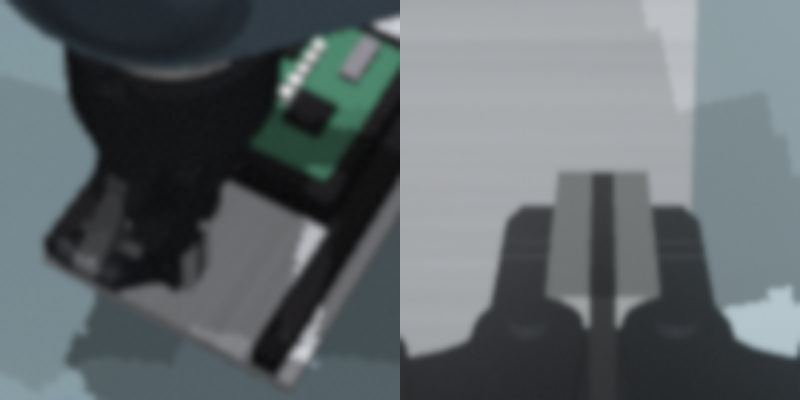

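The side crop puts the tip at about (185,285), against a projected TCP of (172,304). The true tip is roughly 15 to 18 mm above the reported one and nearly on the plate. I keep probing in small steps.

Request:
drive_tool(
  series=[
    [[0,0,0.025],[0,0,0],0],
    [[0,0,0],[0,0,0],0],
  ],
)

```text
time: 10.42
eef_pos: [0.6247, 0.1834, -0.009]
eef_rot: [0.323, 3.121, -0.001]
contact_force: [-0.1, -0.1, -0.7]
width: -0.0002
grip_force: 0.0
```

Request:
drive_tool(
  series=[
    [[0,0,0.025],[0,0,0],0],
    [[0,0,0],[0,0,0],0],
  ],
)

```text
time: 10.68
eef_pos: [0.6248, 0.1833, -0.0105]
eef_rot: [0.323, 3.121, -0.001]
contact_force: [-0.6, 0.5, 0.4]
width: 0.0002
grip_force: 0.0
```

Request:
drive_tool(
  series=[
    [[0,0,0.015],[0,0,0],0],
    [[0,0,0],[0,0,0],0],
  ],
)

```text
time: 10.92
eef_pos: [0.6249, 0.1834, -0.0113]
eef_rot: [0.323, 3.121, -0.001]
contact_force: [-0.5, -0.0, 0.5]
width: -0.0001
grip_force: 0.0
```

Request:
drive_tool(
  series=[
    [[0,0,0.015],[0,0,0],0],
    [[0,0,0],[0,0,0],0],
  ],
)

```text
time: 11.18
eef_pos: [0.6249, 0.1834, -0.0122]
eef_rot: [0.323, 3.121, -0.001]
contact_force: [-0.6, -0.2, -0.1]
width: 0.0001
grip_force: 0.0
```

Request:
drive_tool(
  series=[
    [[0,0,0.015],[0,0,0],0],
    [[0,0,0],[0,0,0],0],
  ],
)

```text
time: 11.42
eef_pos: [0.6249, 0.1833, -0.0131]
eef_rot: [0.323, 3.121, -0.001]
contact_force: [0.4, 0.8, 0.1]
width: -0.0001
grip_force: 0.0
```

Request:
drive_tool(
  series=[
    [[0,0,0.02],[0,0,0],0],
    [[0,0,0],[0,0,0],0],
  ],
)

```text
time: 11.68
eef_pos: [0.6248, 0.1833, -0.0144]
eef_rot: [0.323, 3.121, -0.001]
contact_force: [0.1, 0.7, -0.5]
width: -0.0
grip_force: 0.0
```

Request:
drive_tool(
  series=[
    [[0,0,0.02],[0,0,0],0],
    [[0,0,0],[0,0,0],0],
  ],
)

```text
time: 11.92
eef_pos: [0.6248, 0.1834, -0.0156]
eef_rot: [0.323, 3.121, -0.001]
contact_force: [0.2, -1.3, 0.3]
width: -0.0002
grip_force: 0.0
```

Request:
drive_tool(
  series=[
    [[0,0,0.02],[0,0,0],0],
    [[0,0,0],[0,0,0],0],
  ],
)

```text
time: 12.18
eef_pos: [0.6248, 0.1834, -0.0168]
eef_rot: [0.323, 3.121, -0.001]
contact_force: [-0.2, 0.7, 0.1]
width: -0.0001
grip_force: 0.0
```

Request:
drive_tool(
  series=[
    [[0,0,0.02],[0,0,0],0],
    [[0,0,0],[0,0,0],0],
  ],
)

```text
time: 12.42
eef_pos: [0.6248, 0.1833, -0.018]
eef_rot: [0.323, 3.121, -0.001]
contact_force: [0.8, 0.3, 0.2]
width: 0.0004
grip_force: 0.0
```

Request:
drive_tool(
  series=[
    [[0,0,0.02],[0,0,0],0],
    [[0,0,0],[0,0,0],0],
  ],
)

```text
time: 12.68
eef_pos: [0.6248, 0.1833, -0.0192]
eef_rot: [0.323, 3.121, -0.001]
contact_force: [-0.3, -0.1, -0.6]
width: -0.0
grip_force: 0.0
```

Request:
drive_tool(
  series=[
    [[0,0,0.02],[0,0,0],0],
    [[0,0,0],[0,0,0],0],
  ],
)

```text
time: 12.92
eef_pos: [0.6251, 0.1834, -0.0202]
eef_rot: [0.323, 3.121, -0.001]
contact_force: [-0.4, -0.2, 0.7]
width: -0.0002
grip_force: 0.3
```

```bash
python3 - <<'E'
from h import *
s=observe();print(s["tau"].round(2),s["contact_force"].round(2),s["ft_torque"].round(2),s["eef_pos"])
im=imaging.grab_frame("side");w=imaging.grab_frame("wrist")
cv2.imwrite("pics/s6.png",np.hstack([cv2.resize(im[240:340,220:320],(400,400),interpolation=2),cv2.resize(w[120:400,144:424],(400,400))]))
for z in(0,.01,.02,.03):print(z,(proj(cam("side"),s["eef_pos"]+[0,0,z])-[220,240])*4)
E
```

```text
[ 1.000e-02 -4.713e+01 -2.605e+01 -0.000e+00  5.000e-02 -0.000e+00] [-0.39 -0.21  0.75] [-0.01 -0.04  0.04] [ 0.62505958  0.18337614 -0.02017097]
0 [[171.97879034 319.46258057]]
0.01 [[171.66733643 307.37920915]]
0.02 [[171.35003452 295.06895445]]
0.03 [[171.02671833 282.5253658 ]]
```

View pics/s6.png

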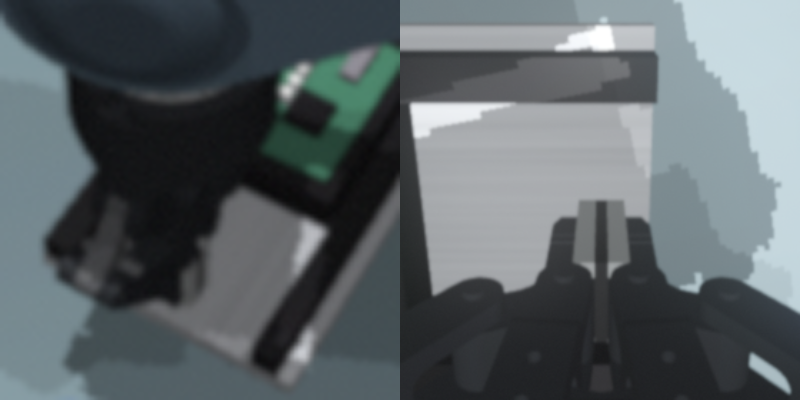

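The right panel shows the closed tips at (600,200) above the plate. The left panel shows the tip at (185,303), apparently almost on it. One more small step should confirm contact.

Request:
drive_tool(
  series=[
    [[0,0,0.015],[0,0,0],0],
    [[0,0,0],[0,0,0],0],
  ],
)

```text
time: 13.28
eef_pos: [0.6251, 0.1834, -0.0202]
eef_rot: [0.323, 3.121, -0.001]
contact_force: [-2.8, -0.2, 6.5]
width: 0.0002
grip_force: 3.0
```

Request:
drive_tool(
  series=[
    [[0,0,0.015],[0,0,0],0],
    [[0,0,0],[0,0,0],0],
  ],
)

```text
time: 13.52
eef_pos: [0.6251, 0.1834, -0.0202]
eef_rot: [0.323, 3.122, -0.001]
contact_force: [-6.0, -0.6, 11.4]
width: -0.0002
grip_force: 5.8
```

```bash
python3 - <<'E'
from h import *
s=observe();c=cam("side");print("tip from side st",w2st(ray(c,(266.5,316),.008)[0]))
print("tcp st",w2st(s["eef_pos"]),s["joints"],s["contact_force"],s["ft_torque"])
cw=cam("wrist",s);Rm=R.from_rotvec(s["eef_rot"]).as_matrix()
for o in((.011,0,-.028),(.0,0,-.028),(.011,0,0),(0,0,0),(-.011,0,-.028)):print(o,(proj(cw,s["eef_pos"]+Rm@np.array(o))-[144,120])*400/280)
E
```

```text
tip from side st [-0.00819308  0.22381844  0.008     ]
tcp st [ 0.00147821  0.21946369 -0.02024996] [ 0.11232524  0.51988001  1.65041023 -0.00186494  0.96822715 -1.25121796] [-5.96113004 -0.63877156 11.44712396] [-0.20137276  1.02433868  0.02939215]
(0.011, 0, -0.028) [[198.87783971 192.03560714]]
(0.0, 0, -0.028) [[198.88449976 225.11076037]]
(0.011, 0, 0) [[199.19446592 158.83288821]]
(0, 0, 0) [[199.19456131 187.72957519]]
(-0.011, 0, -0.028) [[198.8908899  256.84548689]]
```

```bash
cat >> h.py <<'E'
L=.0282  # true tips stand this far behind the reported TCP along tool z (touched the plate)
def plan(tgts,lean):   # targets = true tip, station mm
    s=observe();R0=R.from_rotvec(s["eef_rot"]).as_matrix();R1=Rt(np.radians(lean))
    p=s["eef_pos"]-L*R0[:,2]
    print("tip st mm",(w2st(p)*1000).round(1),"t",s["time"],"F st",(R.from_euler("z",-P[2]).apply(s["contact_force"])).round(1))
    print("turn (4deg)",(np.degrees(R.from_matrix(R0.T@R1).as_rotvec())/4).round(3))
    p=s["eef_pos"]
    for t in tgts:
        w=st2w(np.array(t)/1000)+L*R1[:,2];print(t,"shift(60mm)",((w-p)@R1/.06).round(3));p=w
E
sed -i 's/im=imaging.grab_frame("top")/n=sys.argv[2];im=imaging.grab_frame(n)/;s/cam("top")/cam(n)/;s/m\[:,400:\]=0/m[:,400:]=0;m[300:]=0;m[:,:220]=0/' m.py
```

Request:
drive_tool(
  series=[
    [[0,0,-0.1],[0,0,0],0],
    [[0,0,-0.1],[0,0,0],0],
    [[0,-0.1,0],[0,0,0],0],
    [[0,-0.12,0],[0,0,0],0],
    [[0,-0.15,0],[0,0,0],0],
    [[0,-0.12,0],[0,0,0],0],
    [[0,-0.12,0],[0,0,0],0],
    [[0,-0.12,0],[0,0,0],0],
    [[0,-0.12,0],[0,0,0],0],
    [[0,-0.12,0],[0,0,0],0],
    [[0,-0.12,0],[0,0,0],0],
    [[0,-0.12,0],[0,0,0],0],
    [[0,-0.12,0],[0,0,0],0],
    [[0,0,0],[0,0,0],0],
  ],
)

```text
time: 15.28
eef_pos: [0.6085, 0.1046, -0.01]
eef_rot: [0.324, 3.121, -0.001]
contact_force: [0.1, 0.8, -0.7]
width: 0.0004
grip_force: 0.0
```

```bash
python3 -c "
from h import *
plan([(0,62,18)],0)"; python3 m.py s7 side
```

```text
tip st mm [  1.4 138.9  18.2] t 15.275 F st [-0.   0.8 -0.7]
turn (4deg) [-0.005  0.059  0.012]
(0, 62, 18) shift(60mm) [ 0.025 -1.282  0.003]
[314.4 247.8] [20.4 37.4] 30.963754653930664 green st mm [-17.4  78.6  30. ]
```

```bash
cat > mw.py <<'E'
from h import *
import sys
s=observe();im=imaging.grab_frame("wrist");cv2.imwrite(f"pics/{sys.argv[1]}.png",im);c=cam("wrist",s)
hsv=cv2.cvtColor(im,cv2.COLOR_BGR2HSV);m=cv2.inRange(hsv,(55,70,30),(85,255,255))
k=max(cv2.findContours(cv2.morphologyEx(m,cv2.MORPH_CLOSE,np.ones((15,15))),0,2)[0],key=cv2.contourArea)
b=cv2.boxPoints(cv2.minAreaRect(k))
print(cv2.boundingRect(k),cv2.minAreaRect(k));print(np.array([w2st(w)*1000 for w in ray(c,b,.03)]).round(1).tolist())
E
python3 mw.py w7
```

```text
(27, 214, 204, 141) ((129.22988891601562, 282.0577392578125), (142.8070831298828, 198.43148803710938), 87.39744567871094)
[[-31.0, 42.4, 30.0], [-34.7, 117.5, 30.0], [29.1, 117.2, 30.0], [34.0, 31.4, 30.0]]
```

Request:
drive_tool(
  series=[
    [[0.02,-0.08,0],[0,0.05,0],0],
    [[0,-0.12,0],[0,0,0],0],
    [[0,-0.12,0],[0,0,0],0],
    [[0,-0.12,0],[0,0,0],0],
    [[0,-0.12,0],[0,0,0],0],
    [[0,-0.12,0],[0,0,0],0],
    [[0,-0.12,0],[0,0,0],0],
    [[0,-0.12,0],[0,0,0],0],
    [[0,-0.12,0],[0,0,0],0],
    [[0,-0.12,0],[0,0,0],0],
    [[0,-0.08,0],[0,0,0],0],
    [[0,-0.04,0],[0,0,0],0],
    [[0,0,0],[0,0,0],0],
  ],
)

```text
time: 17.0
eef_pos: [0.5915, 0.0301, -0.0101]
eef_rot: [0.324, 3.125, -0.001]
contact_force: [0.5, 0.6, -0.9]
width: 0.0
grip_force: 0.0
```

```bash
python3 -c "
from h import *
plan([(0,62,18)],0)"; python3 mw.py w8
```

```text
tip st mm [ 0.2 62.5 18.1] t 17.0 F st [ 0.4  0.7 -0.9]
turn (4deg) [-0.006  0.006  0.021]
(0, 62, 18) shift(60mm) [ 0.004 -0.009  0.001]
(30, 216, 203, 141) ((131.98159790039062, 282.423583984375), (143.54702758789062, 196.84278869628906), 86.77547454833984)
[[-31.7, -33.3, 30.0], [-36.3, 41.2, 30.0], [27.5, 41.8, 30.0], [33.5, -43.3, 30.0]]
```

Request:
drive_tool(
  series=[
    [[0,0.3,0],[0,0,0],0],
    [[0,0.15,-0.2],[0,0,0],0],
    [[0,0,-0.7],[0,0,0],0],
    [[0,0,-0.7],[0,0,0],0],
    [[0.3,-0.3,0],[0,0,0],0],
    [[0.6,-0.6,0],[0,0,0],0],
    [[0.6,-0.55,0],[0,0,0],0],
    [[0.35,0,0],[0,0,0],0],
    [[0,0,0],[0,0,0],0],
  ],
)

```text
time: 18.18
eef_pos: [0.4702, -0.0051, 0.0865]
eef_rot: [0.323, 3.123, -0.0]
contact_force: [-0.7, -0.1, 0.2]
width: -0.0
grip_force: 0.0
```

```bash
python3 -c "
from h import *
plan([(-110,0,90),(-75,0,17)],38)"; python3 m.py t9 top
```

```text
tip st mm [-111.2    3.1  114.7] t 18.175 F st [-0.7 -0.3  0.2]
turn (4deg) [ 8.000e-03 -9.477e+00  2.500e-02]
(-110, 0, 90) shift(60mm) [-0.051 -0.051  0.436]
(-75, 0, 17) shift(60mm) [ 0.289 -0.     1.318]
[307.6 264.1] [41.5 33.6] 13.671306610107422 green st mm [-3.9  4.3 30. ]
```

Request:
drive_tool(
  series=[
    [[0,0,0],[0,-0.95,0],0],
    [[0,0,0],[0,-0.95,0],0],
    [[0,0,0],[0,-0.95,0],0],
    [[0,0,0],[0,-0.95,0],0],
    [[0,0,0],[0,-0.95,0],0],
    [[0,0,0],[0,-0.95,0],0],
    [[0,0,0],[0,-0.95,0],0],
    [[0,0,0],[0,-0.95,0],0],
    [[0,0,0],[0,-0.95,0],0],
    [[0,-0.03,0],[0,-0.93,0],0],
    [[0,0,0],[0,0,0],0],
  ],
)

```text
time: 19.6
eef_pos: [0.471, -0.0072, 0.0867]
eef_rot: [0.255, 2.468, -0.088]
contact_force: [-0.3, 0.4, 0.6]
width: -0.0002
grip_force: 0.0
```

```bash
python3 -c "
from h import *
plan([(-75,1,45),(-75,1,17),(-51,1,17)],38);print(observe()['joints'])"
```

```text
tip st mm [-127.2    1.2  108.9] t 19.6 F st [-0.4  0.3  0.6]
turn (4deg) [ 0.02  -0.004  0.023]
(-75, 1, 45) shift(60mm) [-0.031 -0.003  1.375]
(-75, 1, 17) shift(60mm) [0.287 0.    0.368]
(-51, 1, 17) shift(60mm) [-0.315 -0.     0.246]
[-0.28792458 -0.43436208  2.53584214  0.13597696  0.38198324 -1.76174878]
```

Request:
drive_tool(
  series=[
    [[-0.35,0,0.27],[0,0,0],0],
    [[-0.35,0,0.27],[0,0,0],0],
    [[0.25,0,0.32],[0,0,0],0],
    [[0.25,0,0.32],[0,0,0],0],
    [[0.2,0,0.26],[0,0,0],0],
    [[0,0,0],[0,0,0],0],
  ],
)

```text
time: 20.35
eef_pos: [0.5188, -0.0213, 0.0346]
eef_rot: [0.255, 2.491, -0.075]
contact_force: [-0.1, -0.3, -0.1]
width: 0.0002
grip_force: 0.0
```

```bash
python3 -c "
from h import *
plan([(-75,1,17),(-51,1,17)],38);print(observe()['joints'])"
```

```text
tip st mm [-77.   -3.   57.3] t 20.35 F st [-0.  -0.3 -0.1]
turn (4deg) [ 0.136 -0.343  0.014]
(-75, 1, 17) shift(60mm) [0.375 0.062 0.55 ]
(-51, 1, 17) shift(60mm) [-0.315 -0.     0.246]
[-0.29332635 -0.10351616  2.40708139  0.29371579  0.20992533 -1.92809219]
```

```bash
python3 -c "
from h import *
plan([(-78,0,57)],30)"
```

```text
tip st mm [-77.   -3.   57.3] t 20.35 F st [-0.  -0.3 -0.1]
turn (4deg) [0.135 1.657 0.023]
(-78, 0, 57) shift(60mm) [ 0.071  0.045 -0.001]
```

Request:
drive_tool(
  series=[
    [[0,0,0],[0.06,0.8,0.01],0],
    [[0,0,0],[0.06,0.85,0.01],0],
    [[0.07,0.045,0],[0,0,0],0],
    [[0,0,0],[0,0,0],0],
  ],
)

```text
time: 20.85
eef_pos: [0.5146, -0.0173, 0.0324]
eef_rot: [0.27, 2.604, -0.072]
contact_force: [-0.2, -0.4, 0.8]
width: 0.0001
grip_force: 0.0
```

```bash
python3 -c "
from h import *
plan([(-72,1,17),(-50,1,17)],30);print(observe()['joints'])"
```

```text
tip st mm [-79.3   0.3  56.8] t 20.85 F st [-0.1 -0.4  0.8]
turn (4deg) [0.017 0.02  0.013]
(-72, 1, 17) shift(60mm) [0.227 0.011 0.635]
(-50, 1, 17) shift(60mm) [-0.318  0.     0.183]
[-0.27306364 -0.08504269  2.35050259  0.0977465   0.35369202 -1.71980095]
```

Request:
drive_tool(
  series=[
    [[0.11,0.01,0.32],[0,0,0],0],
    [[0.11,0,0.31],[0,0,0],0],
    [[0,0,0],[0,0,0],0],
  ],
)

```text
time: 21.22
eef_pos: [0.5209, -0.0183, -0.0084]
eef_rot: [0.271, 2.608, -0.071]
contact_force: [0.0, 0.1, -0.1]
width: 0.0002
grip_force: 0.0
```

```bash
python3 -c "
from h import *
plan([(-50,1,17),(30,1,17)],30);print(observe()['joints'])"; python3 m.py s10 side
```

```text
tip st mm [-72.9   0.6  16. ] t 21.225 F st [ 0.   0.1 -0.1]
turn (4deg) [ 0.014 -0.031  0.003]
(-50, 1, 17) shift(60mm) [-0.339  0.006  0.176]
(30, 1, 17) shift(60mm) [-1.155 -0.     0.667]
[-0.27080996  0.0485061   2.32838078  0.13268062  0.24626635 -1.75427802]
[326.4 216.2] [39.8 33.3] 23.96249008178711 green st mm [-2.7  2.9 30. ]
```

Request:
drive_tool(
  series=[
    [[-0.11,0,0.045],[0,0,0],0],
    [[-0.11,0,0.055],[0,0,0],0],
    [[-0.1,0,0.058],[0,0,0],0],
    [[-0.1,0,0.058],[0,0,0],0],
    [[-0.1,0,0.058],[0,0,0],0],
    [[-0.1,0,0.058],[0,0,0],0],
    [[-0.1,0,0.058],[0,0,0],0],
    [[-0.1,0,0.058],[0,0,0],0],
    [[0,0,0],[0,0,0],0],
  ],
)

```text
time: 22.4
eef_pos: [0.5772, -0.0304, -0.0059]
eef_rot: [0.272, 2.605, -0.072]
contact_force: [0.0, 0.5, -0.7]
width: 0.0001
grip_force: 0.4
```

```bash
python3 -c "
from h import *
plan([(10,1,17)],33);print(observe()['joints'])"; python3 m.py s11 side;python3 mw.py w11
```

```text
tip st mm [-15.4   0.3  18.5] t 22.4 F st [-0.1  0.5 -0.7]
turn (4deg) [ 0.008 -0.745  0.001]
(10, 1, 17) shift(60mm) [-0.365  0.011  0.252]
[-0.26272668  0.16434862  2.19171705  0.10755788  0.26369004 -1.7221809 ]
[312.  206.9] [38.5 32.6] 21.25050163269043 green st mm [30.4 -3.8 30. ]
(334, 317, 20, 8) ((343.5, 320.5), (7.0, 19.0), 90.0)
[[-0.6, 23.1, 30.0], [-0.6, 31.5, 30.0], [6.3, 32.5, 30.0], [6.4, 23.8, 30.0]]
```

Request:
drive_tool(
  series=[
    [[-0.066,0,0.052],[0,0,0],0],
    [[-0.066,0,0.052],[0,0,0],0],
    [[-0.072,0,0.042],[0,0,0],0],
    [[-0.072,0,0.042],[0,0,0],0],
    [[-0.072,0,0.042],[0,0,0],0],
    [[0,0,0],[0,0,0],0],
  ],
)

```text
time: 23.25
eef_pos: [0.6014, -0.035, -0.0073]
eef_rot: [0.271, 2.606, -0.072]
contact_force: [-2.9, 1.3, -0.5]
width: -0.0002
grip_force: 1.6
```

```bash
python3 -c "
from h import *
plan([(10,1,17)],33);print(observe()['joints'])"; python3 m.py s12 side; python3 m.py t12 top
```

```text
tip st mm [ 9.4  0.9 17.1] t 23.25 F st [-3.1  0.6 -0.5]
turn (4deg) [ 0.017 -0.755  0.011]
(10, 1, 17) shift(60mm) [-0.033  0.002  0.008]
[-0.258859    0.21689045  2.13110539  0.09902395  0.27221438 -1.71109255]
[300.9 202.2] [32.8 37.3] 31.75948143005371 green st mm [53.9 -3.5 30. ]
[317.6 234. ] [40.6 30.1] 9.462322235107422 green st mm [51.7 -2.2 30. ]
```

Request:
drive_tool(
  series=[
    [[-0.072,0,0.042],[0,-0.1,0],0],
    [[-0.072,0,0.043],[0,-0.1,0],0],
    [[-0.072,0,0.043],[0,-0.1,0],0],
    [[-0.071,0,0.044],[0,-0.1,0],0],
    [[-0.071,0,0.044],[0,-0.1,0],0],
    [[-0.07,0,0.045],[0,-0.1,0],0],
    [[-0.07,0,0.045],[0,-0.1,0],0],
    [[-0.07,0,0.045],[0,-0.1,0],0],
    [[0,0,0],[0,0,0],0],
  ],
)

```text
time: 24.48
eef_pos: [0.6421, -0.0442, -0.0062]
eef_rot: [0.265, 2.547, -0.079]
contact_force: [-0.5, 0.6, 0.0]
width: -0.0
grip_force: 0.5
```

```bash
python3 -c "
from h import *
plan([(75,1,17)],33);print(observe()['joints'])"; python3 m.py s13 side; python3 m.py t13 top
```

```text
tip st mm [49.6  0.3 17.3] t 24.475 F st [-0.6  0.5  0. ]
turn (4deg) [0.004 0.103 0.003]
(75, 1, 17) shift(60mm) [-0.348  0.012  0.235]
[-0.25674057  0.28624335  2.06320898  0.12992417  0.21127343 -1.73884254]
[290.5 198.3] [14.1 34.5] 38.290164947509766 green st mm [75.5 -2.4 30. ]
[319.3 223.5] [40.4  7.1] 11.888657569885254 green st mm [70.8 -1.4 30. ]
```

Request:
drive_tool(
  series=[
    [[-0.056,0,0.036],[0,0.2,0],0],
    [[-0.056,0,0.036],[0,0.2,0],0],
    [[-0.056,0,0.035],[0,0.2,0],0],
    [[-0.057,0,0.034],[0,0,0],0],
    [[-0.057,0,0.034],[0,0,0],0],
    [[-0.057,0,0.034],[0,0,0],0],
    [[0,0,0],[0,0,0],0],
  ],
)

```text
time: 25.45
eef_pos: [0.6652, -0.0489, -0.0064]
eef_rot: [0.27, 2.589, -0.074]
contact_force: [-1.4, 0.5, 0.3]
width: -0.0004
grip_force: 0.9
```

```bash
python3 -c "
from h import *
plan([(80,1,17)],31);print(observe()['joints'])"; python3 - <<'E'
from h import *
for n in("side","top"):
    im=imaging.grab_frame(n);cv2.imwrite(f"pics/{n}14.png",im)
E
```

```text
tip st mm [74.2  0.4 17.8] t 25.45 F st [-1.5  0.2  0.3]
turn (4deg) [ 0.008 -0.009  0.005]
(80, 1, 17) shift(60mm) [-0.077  0.009  0.061]
[-0.25328646  0.33429352  1.98136418  0.08435559  0.28697076 -1.6909403 ]
```

Request:
drive_tool(
  series=[
    [[-0.022,0,0.028],[0,0,0],0],
    [[-0.029,0,0.017],[0,0,0],0],
    [[0,0,0],[0,0,0],0],
  ],
)

```text
time: 25.92
eef_pos: [0.669, -0.0496, -0.0071]
eef_rot: [0.269, 2.589, -0.074]
contact_force: [-2.2, 0.6, 0.8]
width: -0.0001
grip_force: 1.1
```

Request:
drive_tool(
  series=[
    [[-0.029,0,0.017],[0,0,0],0],
    [[0,0,0],[0,0,0],0],
  ],
)

```text
time: 26.18
eef_pos: [0.6705, -0.0499, -0.0074]
eef_rot: [0.269, 2.59, -0.074]
contact_force: [-4.0, 1.2, 2.1]
width: 0.0001
grip_force: 2.2
```

```bash
python3 -c "
from h import *
plan([(84,1,17)],31)"
```

```text
tip st mm [79.6  0.5 16.8] t 26.175 F st [-4.1  0.3  2.1]
turn (4deg) [ 0.01  -0.027  0.007]
(84, 1, 17) shift(60mm) [-0.066  0.008  0.034]
```

Request:
drive_tool(
  series=[
    [[-0.0143,0,0.0086],[0,0,0],0],
    [[0,0,0],[0,0,0],0],
  ],
)

```text
time: 26.42
eef_pos: [0.6706, -0.0499, -0.008]
eef_rot: [0.27, 2.592, -0.074]
contact_force: [-7.3, 1.3, 3.3]
width: -0.0002
grip_force: 3.7
```

Request:
drive_tool(
  series=[
    [[-0.0143,0,0.0086],[0,0,0],0],
    [[0,0,0],[0,0,0],0],
  ],
)

```text
time: 26.68
eef_pos: [0.6712, -0.0501, -0.0083]
eef_rot: [0.27, 2.593, -0.073]
contact_force: [-8.0, 0.8, 3.3]
width: 0.0001
grip_force: 4.3
```

Request:
drive_tool(
  series=[
    [[-0.0143,0,0.0086],[0,0,0],0],
    [[0,0,0],[0,0,0],0],
  ],
)

```text
time: 26.92
eef_pos: [0.672, -0.0503, -0.0085]
eef_rot: [0.27, 2.593, -0.073]
contact_force: [-9.0, 0.8, 3.2]
width: 0.0003
grip_force: 4.4
```

```bash
python3 -c "
from h import *
plan([(84,1,17)],31)"
```

```text
tip st mm [81.3  0.5 15.8] t 26.925 F st [-9.  -1.1  3.2]
turn (4deg) [ 0.011 -0.073  0.007]
(84, 1, 17) shift(60mm) [-0.052  0.008  0.006]
```

Request:
drive_tool(
  series=[
    [[-0.017,0,0.005],[0,0,0],0],
    [[-0.017,0,0.005],[0,0,0],0],
    [[0,0,0],[0,0,0],0],
  ],
)

```text
time: 27.3
eef_pos: [0.6735, -0.0506, -0.0084]
eef_rot: [0.27, 2.595, -0.073]
contact_force: [-9.0, 0.5, 2.4]
width: 0.0003
grip_force: 4.5
```

Request:
drive_tool(
  series=[
    [[-0.016,0,0.006],[0,0,0],0],
    [[0,0,0],[0,0,0],0],
  ],
)

```text
time: 27.55
eef_pos: [0.6743, -0.0507, -0.0084]
eef_rot: [0.27, 2.595, -0.073]
contact_force: [-9.6, 0.8, 3.8]
width: -0.0
grip_force: 4.6
```

```bash
python3 -c "
from h import *
plan([(86,1,17)],31)"
```

```text
tip st mm [83.6  0.5 15.8] t 27.55 F st [-9.6 -1.2  3.8]
turn (4deg) [ 0.012 -0.097  0.007]
(86, 1, 17) shift(60mm) [-0.047  0.008  0.003]
```

Request:
drive_tool(
  series=[
    [[-0.016,0,0.006],[0,0,0],0],
    [[0,0,0],[0,0,0],0],
  ],
)

```text
time: 27.8
eef_pos: [0.6753, -0.0507, -0.0084]
eef_rot: [0.27, 2.595, -0.073]
contact_force: [-7.4, 2.1, 0.4]
width: -0.0004
grip_force: 3.8
```

Request:
drive_tool(
  series=[
    [[-0.016,0,0.006],[0,0,0],0],
    [[0,0,0],[0,0,0],0],
  ],
)

```text
time: 28.05
eef_pos: [0.6761, -0.0507, -0.0084]
eef_rot: [0.27, 2.596, -0.073]
contact_force: [-7.6, 2.6, 0.8]
width: 0.0001
grip_force: 4.0
```

Request:
drive_tool(
  series=[
    [[-0.016,0,0.006],[0,0,0],0],
    [[0,0,0],[0,0,0],0],
  ],
)

```text
time: 28.3
eef_pos: [0.6771, -0.0515, -0.0083]
eef_rot: [0.27, 2.596, -0.073]
contact_force: [-7.8, -0.2, -0.7]
width: -0.0001
grip_force: 3.4
```

```bash
python3 -c "
from h import *
plan([(86,1,17)],31)"
```

```text
tip st mm [86.5  0.4 16. ] t 28.3 F st [-7.6 -1.8 -0.7]
turn (4deg) [ 0.01  -0.103  0.006]
(86, 1, 17) shift(60mm) [-0.005  0.01  -0.019]
```

Request:
drive_tool(
  series=[
    [[-0.015,0,0.007],[0,0,0],0],
    [[0,0,0],[0,0,0],0],
  ],
)

```text
time: 28.55
eef_pos: [0.6779, -0.0517, -0.0084]
eef_rot: [0.27, 2.596, -0.073]
contact_force: [-7.8, -0.3, -0.7]
width: -0.0001
grip_force: 3.5
```

```bash
python3 -c "
from h import *
plan([(86,1,17)],31)
s=observe();c=cam('wrist',s)
k=lambda x,y,z:st2w(np.array([x,y,z])/1000)
print(proj(c,[k(92,41.5,23),k(60,48,23),k(92,-41.5,23),k(60,-48,23)]).round())
cv2.imwrite('pics/w15.png',imaging.grab_frame('wrist'))
c=cam('side');print(proj(c,[k(92,41.5,23),k(60,48,23),k(92,-41.5,23),k(60,-48,23)]).round())
im=imaging.grab_frame('side');cv2.imwrite('pics/s15.png',im)
"
```

```text
tip st mm [87.4  0.3 15.9] t 28.55 F st [-7.6 -1.9 -0.7]
turn (4deg) [ 0.01  -0.109  0.004]
(86, 1, 17) shift(60mm) [ 0.007  0.011 -0.027]
[[378. 298.]
 [413. 256.]
 [186. 298.]
 [151. 255.]]
[[271. 212.]
 [284. 221.]
 [293. 185.]
 [309. 189.]]
```

Request:
drive_tool(
  series=[
    [[0.015,0,-0.007],[0,0,0],0],
    [[0.015,0,-0.007],[0,0,0],0],
    [[0.015,0,-0.007],[0,0,0],0],
    [[0.015,0,-0.007],[0,0,0],0],
    [[0.03,0,-0.017],[0,0,0],0],
    [[0,0,0],[0,0,0],0],
  ],
)

```text
time: 29.4
eef_pos: [0.6754, -0.051, -0.0056]
eef_rot: [0.269, 2.588, -0.074]
contact_force: [0.2, -0.1, 0.1]
width: 0.0001
grip_force: 0.4
```

```bash
python3 -c "
from h import *
plan([(20,1,25)],31)
w=imaging.grab_frame('wrist');s=imaging.grab_frame('side')
o=np.hstack([cv2.resize(w[180:380,110:460],(460,263)),cv2.resize(s[150:250,200:330],(340,263))]);cv2.imwrite('pics/f16.png',o)"
```

```text
tip st mm [84.6  0.5 18.6] t 29.4 F st [ 0.2 -0.   0.1]
turn (4deg) [0.008 0.008 0.006]
(20, 1, 25) shift(60mm) [ 0.868  0.008 -0.646]
```

Request:
drive_tool(
  series=[
    [[0.15,0,-0.1],[0,0,0],0],
    [[0.3,0,-0.18],[0,0,0],0],
    [[0.4,0,-0.24],[0,0,0],0],
    [[0.4,0,-0.24],[0,0,0],0],
    [[0,0,-0.5],[0,0,0],0],
    [[-0.2,0,-0.6],[0,0.5,0],0],
    [[-0.2,0,-0.6],[0,1,0],0],
    [[0,0,-0.6],[0,1,0],0],
    [[0,0,-0.5],[0,1,0],0],
    [[0,0,0],[0,0,0],0],
  ],
)

```text
time: 30.75
eef_pos: [0.5356, -0.0217, 0.1586]
eef_rot: [0.294, 2.825, -0.045]
contact_force: [0.0, -0.2, -0.2]
width: 0.0002
grip_force: 0.0
```

```bash
python3 -c "
from h import *
s0=observe();print(s0['eef_pos'],s0['joints'],s0['contact_force'])
w=imaging.grab_frame('wrist');s=imaging.grab_frame('side');t=imaging.grab_frame('top')
for n,i in(('w',w),('s',s),('t',t)):cv2.imwrite(f'pics/f17{n}.png',i)
c=cam('wrist',s0);k=lambda x,y,z:st2w(np.array([x,y,z])/1000)
print('keepers px',proj(c,[k(92,41.5,23),k(92,-41.5,23),k(92,0,30)]).round())
o=np.vstack([np.hstack([cv2.resize(s[150:260,200:340],(400,314),interpolation=2),cv2.resize(t[130:240,260:400],(400,314),interpolation=2)]),cv2.resize(w,(372,280),interpolation=3).repeat(1,0)[:, :].copy() if 0 else np.hstack([cv2.resize(w,(372,280)),np.zeros((280,428,3),np.uint8)])])
cv2.imwrite('pics/f17.png',o)"
```

```text
[ 0.53563876 -0.02165174  0.15861356] [-0.26067493 -0.17190108  2.09588951  0.02023631  0.91523031 -1.63429041] [ 0.03508222 -0.20345193 -0.19718636]
keepers px [[324. 264.]
 [243. 264.]
 [283. 269.]]
```

View pics/f17.png

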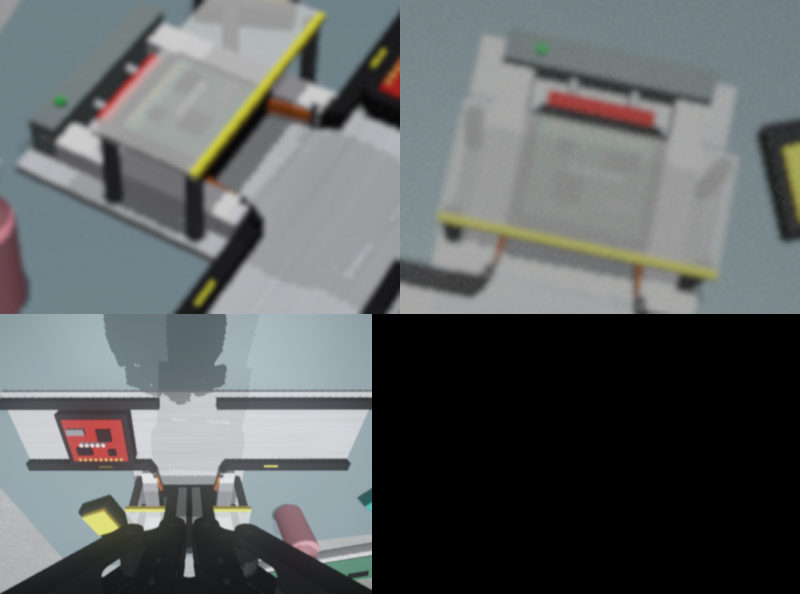

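The final view shows the carrier under the guard, touching the red bar. Both orange keepers angle inward at (502,245) and (640,278) in the top panel, and the bystanders are in place. Last numeric check is the bar shift, the keepers against their start position, and the bystanders.

```bash
python3 - <<'E'
from h import *
c=cam("top");a=cv2.imread("pics/top0.png");b=cv2.imread("pics/f17t.png")
def red(im,x0,x1,y0,y1):
    h=cv2.cvtColor(im,cv2.COLOR_BGR2HSV);m=cv2.inRange(h,(0,140,90),(8,255,255))|cv2.inRange(h,(172,140,90),(180,255,255))
    z=np.zeros_like(m);z[y0:y1,x0:x1]=m[y0:y1,x0:x1];M=cv2.moments(z,True);k=cv2.minAreaRect(cv2.findNonZero(z));return (M["m10"]/M["m00"],M["m01"]/M["m00"]),k[2]
for n,r,z in(("bar",(300,360,155,185),.028),("reject",(340,420,250,310),.03)):
    for im in(a,b):
        q,ang=red(im,*r);print(n,np.round(q,2),round(ang,1),(w2st(ray(c,q,z)[0])*1000).round(1))
# bar slope left/right edge
for im in(a,b):
    print([ (w2st(ray(c,red(im,*r)[0],.028)[0])*1000).round(1)[0] for r in((305,328,155,185),(332,355,155,185))])
s0=cv2.imread("pics/side0.png");s1=cv2.imread("pics/f17s.png")
for im in(s0,s1,a,b):  # orange keepers
    h=cv2.cvtColor(im,cv2.COLOR_BGR2HSV);m=cv2.inRange(h,(5,100,60),(16,255,255));m[:170]=0;m[250:]=0;m[:,:265]=0;m[:,360:]=0
    n,_,st,ce=cv2.connectedComponentsWithStats(m);print([(ce[i].round(1).tolist(),st[i,:5].tolist()) for i in range(1,n) if st[i,4]>5])
E
```

```text
bar [329.54 170.49] 11.3 [170.8  -0.3  28. ]
bar [329.88 167.9 ] 12.1 [175.7  -0.   28. ]
reject [376.02 278.82] 12.2 [  -3.5 -117.1   30. ]
reject [375.96 278.98] 11.9 [  -3.8 -117.1   30. ]
[np.float64(170.6), np.float64(170.9)]
[np.float64(175.6), np.float64(175.7)]
[([337.9, 174.3], [334, 170, 10, 10, 46]), ([300.5, 188.1], [294, 185, 15, 7, 65])]
[([337.9, 174.2], [334, 170, 10, 10, 45]), ([300.3, 188.0], [294, 184, 15, 8, 67]), ([273.5, 212.5], [272, 212, 4, 2, 6])]
[]
[]
```

```bash
python3 -c "
from plant import job
print(job.job_done())"
```

```text
the job is handed in; nothing more can be done
None
```

I handed the job in with the green-board carrier under the guard and held: the contact bar sits 4.9 mm in and square, the −y keeper measures back at its start position, and the +y keeper looks sprung in on the final picture. The red-board carrier has not moved, and the bottle and tip stand look undisturbed, though I did not measure them.

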